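Close the specimen carriage and click it under the imaging head

ROBOT

A 7-joint arm with a two-finger parallel gripper is mounted at the origin on the work surface. World frame = base frame: x ahead of the robot, y to its left, z up, the work surface at z = 0. Lengths are in m, angles in degrees, forces in N, time in s.
With the tool pointing down it reaches from about 0.35 to 0.775 m from the base axis. Payload 3.1 kg.
Tool frame: the origin (TCP) lies between the finger pads, 19 mm behind the fingertips; this is the grasp point; z points along the fingers, y is the direction in which the jaws open and shut (so a half turn about z gives the same grasp; the last joint's range is limited). The gripper opens to 85 mm and grips with 20 to 120 N. Pads are 22 mm wide; open, the fingers measure 114 mm over their backs; the gripper's body (76 mm by 85 mm) begins 54 mm behind the grasp point. The pads swing forward as they close: fully open they stand 13 mm farther back than shut.
Start: joints at [71.522, 17.813, 0.802, 86.603, -0.252, 75.585, -1.558], TCP at [0.152, -0.528, 0.25] pointing down, gripper open.
Joint ranges: [-154.91, 154.91], [-16.99, 109.72], [-72.82, 74.43], [7.12, 147.25], [-82.49, 262.49], [11.32, 116.49], [-174.64, 174.64]. Speed limits (degrees/s): [159.86, 159.86, 180, 180, 180, 180, 180].

INTERFACE

Orientations are given as [roll, pitch, yaw] about the fixed x, y, z axes, in that order (R = Rz(yaw) Ry(pitch) Rx(roll)).
In Python, from station import robot, fingers, vision, workorder, recognise gives the robot as it stands. Calls block until the motion is done:
- robot.move_to(position, orientation): joint-space move of the TCP to a pose.
- robot.line_to(position, orientation=None, velocity=0.15, f_stop=None): straight line of the TCP; orientation=None keeps the orientation; velocity is the mean speed in m/s. With f_stop (N) it stops when the force on the tool has changed by that much, and returns True; else False.
- robot.move_j(angles): joint-space move.
- fingers.gripper_to(opening, force=None): opening from 0.0 (shut) to 1.0 (fully open); force is the grip in N (None keeps the last); returns when the fingers have stopped.
- robot.pause(seconds).
- robot.inverse_kinematics(position, orientation): joint angles nearest the present ones, or None.
- vision.grab_frame(name): name is "scene" or "top"; returns the picture (400x640x3 uint8, red, green, blue); there is no depth.
- vision.calibration(name): a dict with "mtx" (3x3 intrinsics, pixels), "extrinsics" (4x4, takes a point from world to camera coordinates). Camera axes: x right, y up, looking along -z (the intrinsics and any distortion apply to the point x, -y, -z); pixel columns grow to the right and rows downward; lengths in m; the calibration is good to about 2 mm. A picture is of the moment at which its call begins. calibration takes no time and is no camera call.
A pose or a line that the arm cannot do raises robot.PlanningError and nothing moves.
- workorder.close_job(): hands the job in, once; it reports no verdict.
Trained networks look in the newest picture that a camera, given by its name, has taken for a name from the list of things; names that differ only in an ending like _2 or _b are one class to them, and where a whole thing is asked for, a point or a joint stands for the part that bears it (a point fixed in the world has none). Each returns a list of dicts, best first, with "p" (0 to 1); they miss things now and then, are a little off and sometimes report something else, mostly with a low value. They report only what shows in the picture. A call takes as long as a camera call. They do not tell look-alikes from the thing itself.
- recognise(label, camera): "rect" ([centre column, centre row, width, height] in pixels, round what is visible of it).
Readings, each from a call of its own:
- robot.current_time_s(): time.
- robot.current_joint_positions(): joint angles.
- robot.current_dq(): joint speeds.
- robot.current_joint_torque(): joint torques, N m.
- robot.current_tool_pos(): TCP position.
- robot.current_eef_rot(): TCP orientation.
- robot.current_contact_force(): force on the tool from outside, world axes, zero at the start.
- robot.current_torque(): the same for the moment, N m.
- robot.current_finger_gap(): opening from 0.0 (shut) to 1.0 (fully open).
Only numpy, scipy, OpenCV 4.12 (cv2) and the standard library are available. Lean on these libraries where they do the work, as an engineer would, in place of code of your own. Each camera call takes 0.05 s, during which the arm holds its last target. There are 200 camera calls.

TASK

The pressed specimen is already on the carriage of the imaging rail. First lay the loose steel hold-down frame (the rectangular one with the open window and two upright tabs, not the solid plate) flat on the carriage between its pins and let it go; then take the carriage by its black handle and slide it along the rail towards the imaging head until you feel it click into the ball detent under the head, without pushing on through it. Finish while still gripping the handle, with the carriage sitting still in the notch and the frame still in place; leave everything else on the bench where it is.

Things in the scene. Friction and masses are not known exactly. Their poses are not given: they have to be found in the camera images.
- frame: Loose hold-down frame of plain steel, 100 to 200 g: a flat rectangle 56 (its x) x 92 (its y) x 8 mm thick with an open window 32 x 68 mm and two upright tabs. Origin: centre of the underside. Symmetric under a half turn. Lies flat on the bench at the start, in front of the rail; its place is sometimes swapped with the blank plate's.
- frame_tabs (a point): On the frame, midway between the tops of its two tabs, 36 mm above its underside. One tab stands in the middle of each long side: 4 mm thick, 30 mm long in y, from 8 to 36 mm up; their outer faces are flush with the long sides, 56 mm apart. Gripping across both tabs (fingers closing along the frame's x) lifts it level.
- blank_plate: Not needed, leave it: a solid steel plate of the same outline, 56 x 92 x 8 mm, no window, with one round black knob 18 mm across and 20 mm high in its middle. Origin: centre of the underside.
- rail: Fixed imaging rail on the bench: aluminium base 110 (its x) x 490 (its y) x 12 mm with two steel guide rails and black end blocks whose tops are 30 mm above the bench. Origin: centre of the underside; its +y axis is the direction in which the carriage slides towards the head, turned at most 0.15 rad from world +y.
- carriage: The carriage on the rail. Origin: centre of the top face of its white deck, 32 mm above the bench; axes as the rail's. Deck 84 (x) x 112 (y) x 8 mm, with the glass-mounted specimen (4 mm high, 30 x 66 mm) in the middle. It slides along the rail's y only, from y = -0.090 m (loading end) to +0.145 m (hard stop) in the rail's frame, with about 1 N of friction; starts within 30 mm of the loading end.
- pins (a point): Middle of the eight fixed steel pins on the deck, level with their tips, 13 mm above the deck. Pins 8 mm across, 13 mm high, the upper 5 mm tapered, surround the frame's place: from the deck centre at x +-34, y +-34 mm (all four signs) and x +-15, y +-51.5 mm. They leave the frame 2 mm play each way in x, 1.5 mm in y.
- handle (a point): Centre of the top of the carriage's black handle, an upright block 16 (x) x 24 (y) x 40 mm tall on a strip (34 mm wide, level with the deck) at the carriage's -y end; 115 mm behind (-y of) the carriage's origin and 40 mm above it, 72 mm above the bench; axes as the rail's. Grip it across its 16 mm from above, fingers closing along the rail's x. Moves with the carriage.
- head: Fixed imaging head clamped to the rail's far (+x) side; its place along the rail varies. Column on that side; white box 60 mm wide (y), from 28 mm in front of the lens axis to 94 mm behind it, 155 to 240 mm above the bench; lens barrel down to 109 mm. Origin: under the lens axis on the rail's centre line, at bench height; axes as the rail's. Carriage home: deck centre at y = 0 in this frame.
- detent_ball (a point): Spring-loaded ball in the head's foot. It meets two ribs on the carriage's far edge, 7 mm either side of the deck centre in y; the notch lies between. Pushing force jumps 5 to 8 N with the deck 13 mm short of home, turns to a forward pull from 7 mm short; let go less than 4 mm from home, the carriage centres itself within 1 mm. The second rib starts 1 mm past home, its crest is at 7 mm.
- jar_a: Bystander, leave it: a lidded glass jar, 52 mm across, 75 mm high, beyond the rail. Origin: centre of the underside.
- jar_b: Bystander, leave it: a lidded glass jar, 44 mm across, 65 mm high, in front of the rail between the frame and the blank plate. Origin: centre of the underside.
- dish: Bystander, leave it: a shallow glass dish, 90 mm across, 16 mm high. Origin: centre of the underside.
- slide_box: Bystander, leave it: an open grey box with dividers, 90 x 120 x 35 mm. Origin: centre of the underside.
- brush: Bystander, leave it: a brush lying on the bench, 170 mm long, 20 mm high. Origin: centre of the underside.
- weight: Bystander, leave it: a brass weight with a small knob, 48 mm across, 54 mm high. Origin: centre of the underside.
Things that resemble listed ones, but are neither listed nor needed, are in the scene too. What is shaped like the frame but orange is not meant.

How it is judged:
By the outcome, as a careful person would: the job done as asked, in the order asked, and still so for the second after the job is handed in, while the arm keeps its last pose, push and grip.
It also fails if it takes over 69 s, if anything falls off the work surface, if the arm or the gripper's body presses on something with over 40 N, if the wrist force passes 120 N, or if a joint passes its speed limit or range.

## Working session

There is one attempt and no reset: what is moved stays moved. The work goes in short steps, each a Python script; the robot and the scene stay as the last script left them, time stands still between calls to the robot, and variables do not carry over. Pictures are saved under pics/ and viewed, on a budget of 10 in all, crops included, one or two more only if the job needs it, and the job is handed in when it is done.

```bash
mkdir -p pics; cat > h.py <<'E'
import numpy as np, cv2
from station import robot, fingers, vision, workorder, recognise
def ray(cam,u,v):
    c=vision.calibration(cam);K=np.array(c["mtx"]);T=np.array(c["extrinsics"])
    d=np.linalg.inv(K)@[u,v,1]; d=np.array([d[0],-d[1],-d[2]])
    R=T[:3,:3]; return -R.T@T[:3,3], R.T@d
def at(cam,u,v,z):
    o,d=ray(cam,u,v); return o+d*(z-o[2])/d[2]
def proj(cam,p):
    c=vision.calibration(cam);K=np.array(c["mtx"]);T=np.array(c["extrinsics"])
    q=T[:3,:3]@np.array(p)+T[:3,3]; q=K@[q[0],-q[1],-q[2]]; return q[:2]/q[2]
def save(im,n): cv2.imwrite("pics/"+n,im[:,:,::-1])
E
python3 - <<'E'
from h import *
for c in("top","scene"):
    im=vision.grab_frame(c); np.save(c+"0.npy",im); save(im,c+"0.png")
    print(c,ray(c,320,200), {k for k in vision.calibration(c)})
    for l in ["frame","frame_tabs","blank_plate","rail","carriage","pins","handle","head","detent_ball"]:
        print(l,[(np.round(r["rect"],1).tolist(),round(r["p"],2)) for r in recognise(l,c)[:3]])
print(robot.current_time_s())
E
```

```text
top (array([0.36297911, 0.0065612 , 1.29546691]), array([ 0.14916725, -0.01831552, -0.98873222])) {'extrinsics', 'mtx'}
frame [([301.2, 269.9, 32.0, 37.1], 0.9), ([236.0, 299.0, 31.2, 27.0], 0.73), ([251.9, 241.6, 35.5, 34.3], 0.6)]
frame_tabs [([251.7, 241.6, 33.6, 27.7], 0.93), ([302.1, 271.0, 31.5, 34.4], 0.88), ([236.2, 297.6, 33.0, 27.6], 0.59)]
blank_plate [([382.2, 239.6, 30.3, 19.9], 0.87)]
rail [([302.0, 176.8, 175.8, 42.7], 0.93)]
carriage [([338.6, 174.2, 66.9, 32.1], 0.62), ([250.4, 242.2, 35.7, 25.7], 0.41)]
pins [([338.0, 175.5, 68.2, 30.6], 0.87)]
handle [([337.3, 171.2, 69.4, 34.7], 0.79)]
head [([268.1, 146.4, 27.1, 57.8], 0.64)]
detent_ball [([267.0, 146.2, 26.7, 63.3], 0.8), ([301.5, 172.7, 176.8, 44.3], 0.43)]
scene (array([1.39891579, 0.16689127, 1.05786952]), array([-0.63816551, -0.15749366, -0.75390852])) {'extrinsics', 'mtx'}
frame [([402.6, 194.6, 33.6, 20.6], 0.95), ([355.8, 172.1, 22.8, 23.1], 0.81), ([415.5, 165.1, 31.0, 24.1], 0.74)]
frame_tabs [([399.2, 195.7, 27.8, 26.5], 0.74), ([414.6, 163.3, 32.9, 23.8], 0.64), ([356.6, 173.4, 22.1, 27.4], 0.59)]
blank_plate [([282.4, 175.6, 32.9, 18.8], 0.64), ([213.8, 211.9, 21.0, 22.2], 0.47)]
rail [([340.3, 240.2, 183.2, 60.9], 0.97), ([401.9, 194.4, 28.8, 20.5], 0.51)]
carriage [([303.0, 227.2, 67.3, 34.5], 0.94)]
pins [([302.8, 226.7, 70.8, 30.0], 0.63)]
handle [([303.0, 227.1, 71.7, 33.7], 0.89), ([401.1, 196.7, 30.1, 25.6], 0.61), ([212.6, 213.4, 20.9, 21.1], 0.2)]
head [([371.1, 224.6, 37.8, 103.5], 0.71)]
detent_ball [([370.1, 225.6, 38.9, 101.2], 0.71), ([215.2, 212.2, 16.9, 24.7], 0.19)]
1.0
```

```bash
python3 - <<'E'
from h import *
a=np.load("top0.npy")[120:320,190:430]; b=np.load("scene0.npy")[120:290,190:450]
cv2.imwrite("pics/tc.png",cv2.resize(a[:,:,::-1],(720,600),interpolation=cv2.INTER_CUBIC))
cv2.imwrite("pics/sc.png",cv2.resize(b[:,:,::-1],(780,510),interpolation=cv2.INTER_CUBIC))
E
```

```text
(no output)
```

View pics/tc.png

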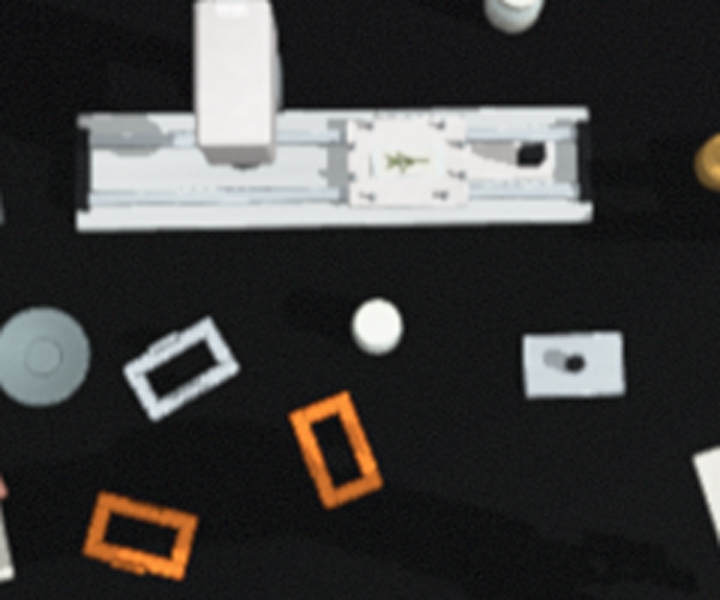

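View pics/sc.png

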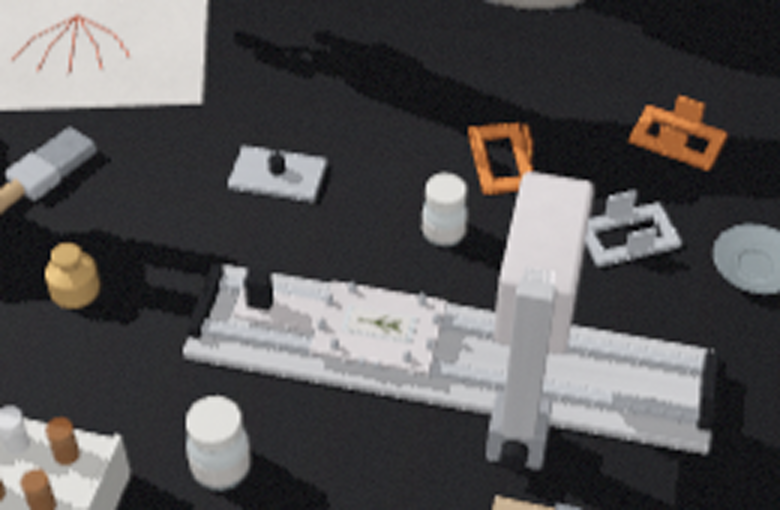

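The top view shows the steel frame with its window at crop (182,370). The solid plate is at (574,365), and the two frames in the lower half are the orange decoys. The carriage is at (407,162), the handle at (530,153), and the head near column 238. The scene view agrees. Next I fit the known geometry to both cameras.

```bash
cat > fit.py <<'E'
from h import *
from scipy.optimize import minimize
S=4
def box(x0,x1,y0,y1,z0,z1): return np.array([[x,y,z] for x in(x0,x1) for y in(y0,y1) for z in(z0,z1)])/1e3
FR=[box(-28,-16,-46,46,0,8),box(16,28,-46,46,0,8),box(-28,28,-46,-34,0,8),box(-28,28,34,46,0,8),
    box(-28,-24,-15,15,8,36),box(24,28,-15,15,8,36)]
def tf(P,x,y,z,yaw):
    c,s=np.cos(yaw),np.sin(yaw); return P@np.array([[c,s,0],[-s,c,0],[0,0,1]])+[x,y,z]
def mask(cam,boxes,pose,roi):
    r0,r1,c0,c1=roi; m=np.zeros(((r1-r0)*S,(c1-c0)*S),np.uint8)
    for b in boxes:
        p=np.array([proj(cam,q) for q in tf(b,*pose)])
        p=(p+0.5-[c0,r0])*S-0.5
        cv2.fillConvexPoly(m,cv2.convexHull((p*16).round().astype(np.int32)),255,shift=4)
    return cv2.resize(m,None,fx=1/S,fy=1/S,interpolation=cv2.INTER_AREA)/255.
def fitmask(imgs,boxes,x0,z,rois):
    obs={}
    for cam,(r0,r1,c0,c1) in rois.items():
        g=imgs[cam][r0:r1,c0:c1].astype(float).mean(2)
        lo=np.percentile(g,20);hi=np.percentile(g,93); obs[cam]=np.clip((g-lo)/(hi-lo),0,1)
    f=lambda p:sum(np.abs(mask(c,boxes,(p[0],p[1],z,p[2]),rois[c])-obs[c]).sum() for c in rois)
    r=None
    for k in range(2):
        s=np.array([[0,0,0],[.006,0,0],[0,.006,0],[0,0,.1]])/(k+1)
        r=minimize(f,x0,method="Nelder-Mead",options=dict(initial_simplex=np.array(x0)+s,maxiter=120)); x0=r.x
    return r.x,r.fun
def edgefit(imgs,edges,pose,x0,steps,cams=("top","scene")):
    G={}
    for c in cams:
        g=cv2.GaussianBlur(imgs[c].astype(np.float32).mean(2),(0,0),.8)
        G[c]=(cv2.Sobel(g,5,1,0),cv2.Sobel(g,5,0,1))
    def f(p):
        t=0
        for c in cams:
            for a,b in edges:
                P=tf(np.linspace(a,b,40),*pose(p)); u=np.array([proj(c,q) for q in P]).astype(np.float32)
                d=u[-1]-u[0]; n=np.array([-d[1],d[0]])/np.hypot(*d)
                gx,gy=[cv2.remap(k,u[:,:1],u[:,1:],1).ravel() for k in G[c]]
                t-=np.minimum(np.abs(gx*n[0]+gy*n[1]),150).sum()
        return t/1000
    n=len(x0); s=np.vstack([np.zeros(n),np.diag(steps)])
    r=minimize(f,x0,method="Nelder-Mead",options=dict(initial_simplex=np.array(x0)+s,maxiter=200))
    s=s*-.4
    r=minimize(f,r.x,method="Nelder-Mead",options=dict(initial_simplex=r.x+s,maxiter=200))
    return r.x,r.fun
def rect(hx,hy,z,sides="xXyY"):
    E={"x":((-hx,-hy,z),(-hx,hy,z)),"X":((hx,-hy,z),(hx,hy,z)),"y":((-hx,-hy,z),(hx,-hy,z)),"Y":((-hx,hy,z),(hx,hy,z))}
    return [tuple(np.array(e)/1e3 for e in E[k]) for k in sides]
E
python3 - <<'E'
from fit import *
I={c:np.load(c+"0.npy") for c in("top","scene")}
w=lambda u,v,z:at("top",u/3+190-.33,v/3+120-.33,z)[:2]
n1,n2,f1,f2=w(78,230,.012),w(592,221,.012),w(78,115,.012),w(590,108,.012)
print("rail corners",n1,n2,f1,f2)
d=(n1-n2)+(f1-f2); yaw0=np.arctan2(-d[0],d[1]); print("yaw0",yaw0)
dk=w(407,162,.036);hd=w(530,153,.072);print("deck",dk,"handle",hd)
c4=[w(*p,.004) for p in((124,370),(208,318),(240,368),(156,420))]; fc=np.mean(c4,0)
l=c4[1]-c4[0]; fy=np.arctan2(-l[0],l[1]); fy=(fy+np.pi/2)%np.pi-np.pi/2
print("frame0",fc,fy,np.linalg.norm(l))
rois={"top":(222,264,228,274),"scene":(180,212,384,420)}
for rr in (rois,{"top":rois["top"]},{"scene":rois["scene"]}): print("frame",fitmask(I,FR,[*fc,fy],0,rr))
rc=np.mean([n1,n2,f1,f2],0)
for cams in (("top","scene"),("top",),("scene",)):
    R,v=edgefit(I,rect(55,245,12,"xX"),lambda p:(p[0],p[1]*0+rc[1],0,p[2]),[rc[0],0,yaw0],[.005,.001,.01],cams); yaw=R[2]
    print("rail",cams,R,v)
    print("deck",edgefit(I,rect(42,56,32),lambda p:(p[0],p[1],0*p[0],yaw),[*dk],[.004,.004],cams) if 0 else edgefit(I,rect(42,56,32),lambda p:(p[0],p[1],0,yaw),[*dk],[.004,.004],cams))
E
```

```text
rail corners [0.564815   0.27964996] [ 0.5775107  -0.20988007] [0.67648874 0.2837219 ] [ 0.68859514 -0.20966554]
yaw0 0.025227795604518082
deck [ 0.6284464  -0.03150383] handle [ 0.63036499 -0.14351549]
frame0 [0.4343811  0.17897591] 0.568471292351528 0.09215706075094257Traceback (most recent call last):
  File "<stdin>", line 12, in <module>
  File "fit.py", line 25, in fitmask
    r=minimize(f,x0,method="Nelder-Mead",options=dict(initial_simplex=np.array(x0)+s,maxiter=120)); x0=r.x
    res = _minimize_neldermead(fun, x0, args, callback, bounds=bounds,
                               **options)
    fxcc = func(xcc)
    fx = function(np.copy(x), *(wrapper_args + args))
  File "fit.py", line 21, in <lambda>
    f=lambda p:sum(np.abs(mask(c,boxes,(p[0],p[1],z,p[2]),rois[c])-obs[c]).sum() for c in rois)
               ~~~^^^^^^^^^^^^^^^^^^^^^^^^^^^^^^^^^^^^^^^^^^^^^^^^^^^^^^^^^^^^^^^^^^^^^^^^^^^^^
  File "fit.py", line 21, in <genexpr>
    f=lambda p:sum(np.abs(mask(c,boxes,(p[0],p[1],z,p[2]),rois[c])-obs[c]).sum() for c in rois)
                          ~~~~^^^^^^^^^^^^^^^^^^^^^^^^^^^^^^^^^^^^
  File "fit.py", line 12, in mask
    p=np.array([proj(cam,q) for q in tf(b,*pose)])
                ~~~~^^^^^^^
  File "h.py", line 10, in proj
    c=vision.calibration(cam);K=np.array(c["mtx"]);T=np.array(c["extrinsics"])
ValueError: time passes only in moves, steps and waits
```

Calibration calls are being made too often, so I'll cache them.

```bash
sed -i 's/vision.calibration(cam)/cal(cam)/; s/^def ray/import functools\ncal=functools.cache(lambda n: vision.calibration(n))\ndef ray/' h.py
cat > m1.py <<'E'
from fit import *
I={c:np.load(c+"0.npy") for c in("top","scene")}
rois={"top":(222,264,228,274),"scene":(180,212,384,420)}
for rr in (rois,{"top":rois["top"]},{"scene":rois["scene"]}): print("frame",fitmask(I,FR,[.4344,.179,.568],0,rr))
for cams in (("top","scene"),("top",),("scene",)):
    R,v=edgefit(I,rect(55,245,12,"xX"),lambda p:(p[0],.036,0,p[1]),[.6268,.025],[.005,.01],cams); yaw=R[1]
    print("rail",cams,R,v)
    print("deck",edgefit(I,rect(42,56,32),lambda p:(p[0],p[1],0,yaw),[.628,-.0315],[.004,.004],cams))
    print("handle",edgefit(I,rect(8,12,72),lambda p:(p[0],p[1],0,yaw),[.6304,-.1435],[.004,.004],cams))
    print("headbox",edgefit(I,rect(1,30,240,"yY") if 0 else [tuple(np.array(e)/1e3 for e in(((-28,s*30,240),(94,s*30,240)))) for s in(-1,1)],lambda p:(.628,p[0],0,yaw),[.12],[.006],cams))
print(robot.current_time_s())
E
python3 m1.py; grep -n cal h.py | head
```

```text
frame (array([0.43536326, 0.17913411, 0.54953287]), np.float64(284.2393603742279))
frame (array([0.4343051 , 0.18009775, 0.54674683]), np.float64(94.10399522020415))
frame (array([0.43784292, 0.1782085 , 0.54954337]), np.float64(155.11526709352495))
rail ('top', 'scene') [0.63182416 0.02421472] -20.751611709594727
deck (array([ 0.63413302, -0.03335878]), np.float64(-31.830331802368164))
handle (array([ 0.631738  , -0.14540518]), np.float64(-37.55634689331055))
headbox (array([0.10936523]), np.float64(-22.091196060180664))
rail ('top',) [0.62653055 0.0292567 ] -11.203056335449219
deck (array([ 0.63350248, -0.03321147]), np.float64(-14.451251029968262))
handle (array([ 0.629775 , -0.1443125]), np.float64(-24.0))
headbox (array([0.11433984]), np.float64(-11.14336109161377))
rail ('scene',) [0.63320054 0.0149327 ] -10.1023588180542
deck (array([ 0.63488414, -0.03416257]), np.float64(-17.711153030395508))
handle (array([ 0.63621554, -0.14329089]), np.float64(-15.938920021057129))
headbox (array([0.10978125]), np.float64(-11.59438705444336))
1.0
4:cal=functools.cache(lambda n: vision.calibration(n))
6:    c=cal(cam);K=np.array(c["mtx"]);T=np.array(c["extrinsics"])
12:    c=cal(cam);K=np.array(c["mtx"]);T=np.array(c["extrinsics"])
```

```bash
python3 - <<'E'
from h import *
print(robot.current_eef_rot())
for y in (121.5,-58.5,91.5,-88.5):
    for p in ([.435,.179,.12],[.435,.179,.026],[.631,-.033,.1],[.63,-.145,.06],[.63,0,.06]): 
        q=robot.inverse_kinematics(p,[180,0,y]); print(y,p,None if q is None else np.round(q,0).tolist())
E
```

```text
[1.79997734e+02 2.29311471e-03 1.60914206e+01]
121.5 [0.435, 0.179, 0.12] [18.0, 24.0, -54.0, 108.0, 23.0, 59.0, -14.0]
121.5 [0.435, 0.179, 0.026] [15.0, 34.0, -51.0, 113.0, 34.0, 50.0, -24.0]
121.5 [0.631, -0.033, 0.1] [30.0, 42.0, -47.0, 83.0, 32.0, 69.0, 10.0]
121.5 [0.63, -0.145, 0.06] [36.0, 44.0, -41.0, 83.0, 31.0, 64.0, 22.0]
121.5 [0.63, 0, 0.06] [27.0, 45.0, -47.0, 85.0, 35.0, 65.0, 5.0]
-58.5 [0.435, 0.179, 0.12] [-74.0, 27.0, 65.0, 111.0, -28.0, 60.0, -146.0]
-58.5 [0.435, 0.179, 0.026] [-65.0, 33.0, 54.0, 116.0, -36.0, 49.0, -140.0]
-58.5 [0.631, -0.033, 0.1] [11.0, 35.0, -15.0, 84.0, 9.0, 63.0, -154.0]
-58.5 [0.63, -0.145, 0.06] [16.0, 38.0, -7.0, 84.0, 5.0, 59.0, -140.0]
-58.5 [0.63, 0, 0.06] [8.0, 37.0, -15.0, 86.0, 11.0, 58.0, -158.0]
91.5 [0.435, 0.179, 0.12] [18.0, 24.0, -54.0, 108.0, 23.0, 59.0, -44.0]
91.5 [0.435, 0.179, 0.026] [14.0, 33.0, -49.0, 113.0, 33.0, 49.0, -53.0]
91.5 [0.631, -0.033, 0.1] [28.0, 41.0, -44.0, 83.0, 30.0, 68.0, -18.0]
91.5 [0.63, -0.145, 0.06] [34.0, 43.0, -37.0, 83.0, 27.0, 63.0, -6.0]
91.5 [0.63, 0, 0.06] [26.0, 44.0, -44.0, 86.0, 33.0, 64.0, -23.0]
-88.5 [0.435, 0.179, 0.12] [23.0, 28.0, -61.0, 108.0, 28.0, 61.0, 132.0]
-88.5 [0.435, 0.179, 0.026] [21.0, 40.0, -62.0, 113.0, 43.0, 55.0, 119.0]
-88.5 [0.631, -0.033, 0.1] [-35.0, 49.0, 64.0, 86.0, -45.0, 74.0, -144.0]
-88.5 [0.63, -0.145, 0.06] [12.0, 38.0, -1.0, 84.0, 1.0, 59.0, -168.0]
-88.5 [0.63, 0, 0.06] [-38.0, 52.0, 64.0, 88.0, -49.0, 71.0, -145.0]
```

```bash
python3 - <<'E'
from h import *
o=[180,0,121.5]; x,y=.4355,.1792
fingers.gripper_to(1.0)
robot.move_to([x,y,.15],o)
robot.line_to([x,y,.06],velocity=.15)
print(robot.line_to([x,y,.026],velocity=.06,f_stop=8))
print("F",np.round(robot.current_contact_force(),1),robot.current_tool_pos())
fingers.gripper_to(0.0,60); print("gap",robot.current_finger_gap())
print("F",np.round(robot.current_contact_force(),1))
robot.line_to([x,y,.15],velocity=.12)
print("F",np.round(robot.current_contact_force(),1),"gap",robot.current_finger_gap())
robot.line_to([.47,-.033,.16],[180,0,91.5],velocity=.2)
robot.line_to([.632,-.033,.115],velocity=.15)
robot.pause(.2)
for c in("top","scene"):
    im=vision.grab_frame(c); np.save(c+"1.npy",im)
a=np.load("top1.npy")[120:320,190:430]; b=np.load("scene1.npy")[120:290,190:450]
save(cv2.resize(np.vstack([cv2.resize(a[:120],(520,260)),cv2.resize(b,(520,340))]),(520,600)),"both1.png")
print(robot.current_tool_pos(),robot.current_eef_rot(),robot.current_time_s())
E
```

```text
False
F [-0.4 -0.   0.4] [0.43544012 0.17940648 0.02592004]
gap 0.6452179200216915
F [0.5 1.1 4. ]
F [-0.1 -1.2 -1.4] gap 0.639388265514315
[ 0.63182296 -0.03324369  0.11533767] [1.79983095e+02 2.61139227e-02 9.14895721e+01] 9.7583
```

View pics/both1.png

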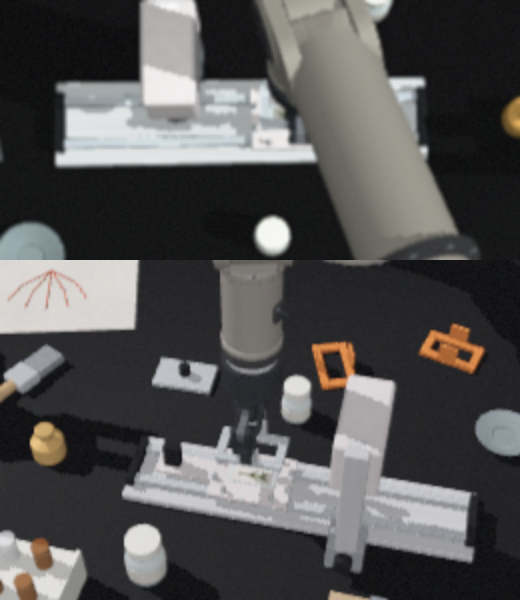

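The frame is held level above the deck. I'll fit its offset in the scene image, relative to the deck as seen by the same camera.

```bash
cat > ov.py <<'E'
from fit import *
def overlay(im,cam,items,roi,k,name):
    r0,r1,c0,c1=roi; a=cv2.resize(im[r0:r1,c0:c1],None,fx=k,fy=k,interpolation=cv2.INTER_CUBIC)
    for edges,pose,col in items:
        for e in edges:
            u=[(proj(cam,q)+.5-[c0,r0])*k-.5 for q in tf(np.array(e),*pose)]
            cv2.line(a,*[tuple(int(round(t)) for t in v) for v in u],col,1,cv2.LINE_AA)
    save(a,name)
FE=rect(28,46,8)+rect(16,34,8)+[tuple(np.array(e)/1e3 for e in E) for s in(-28,28) for E in (((s,-15,8),(s,-15,36)),((s,-15,36),(s,15,36)),((s,15,36),(s,15,8)))]
E
python3 - <<'E'
from ov import *
I={c:np.load(c+"1.npy") for c in("top","scene")}; I0={c:np.load(c+"0.npy") for c in("top","scene")}
t=np.array([.6318,-.0332,.1153]); z=t[2]-.026; yw=np.radians(1.49)
B=lambda hx,hy,zz:rect(hx,hy,zz)
r=edgefit(I,FE,lambda p:(p[0],p[1],z,yw),[t[0],t[1]],[.003,.003],("scene",)); print("frame",r, edgefit(I,FE,lambda p:(p[0],p[1],z,p[2]),[t[0],t[1],yw],[.003,.003,.02],("scene",)))
for y in(.015,.025,.03): print("deck",y,edgefit(I0,rect(42,56,32),lambda p:(p[0],p[1],0,y),[.632,-.0335],[.003,.003],("scene",)),
  edgefit(I0,rect(42,56,32),lambda p:(p[0],p[1],0,y),[.632,-.0335],[.003,.003],("top",)))
d=edgefit(I0,rect(42,56,32),lambda p:(p[0],p[1],0,.026),[.632,-.0335],[.003,.003],("scene",))[0]
overlay(I["scene"],"scene",[(FE,(r[0][0],r[0][1],z,yw),(255,0,0)),(rect(42,56,32),(*d,0,.026),(0,160,0))],(190,260,255,355),8,"ov1.png")
overlay(I0["top"],"top",[(rect(42,56,32),(*d,0,.026),(0,160,0)),(rect(55,245,12),(.6275,.037,0,.026),(255,0,0))],(145,205,210,400),4,"ov0.png")
E
```

```text
frame (array([ 0.63304445, -0.03412561]), np.float64(-55.96926498413086)) (array([ 0.63456291, -0.03607532, -0.09036975]), np.float64(-58.19995880126953))
deck 0.015 (array([ 0.63481045, -0.0341116 ]), np.float64(-17.711000442504883)) (array([ 0.63309846, -0.03296114]), np.float64(-14.349749565124512))
deck 0.025 (array([ 0.6347594 , -0.03420769]), np.float64(-17.684329986572266)) (array([ 0.63338692, -0.03330269]), np.float64(-14.433418273925781))
deck 0.03 (array([ 0.63460206, -0.03403818]), np.float64(-17.65302276611328)) (array([ 0.63354379, -0.03319722]), np.float64(-14.454029083251953))
```

View pics/ov1.png

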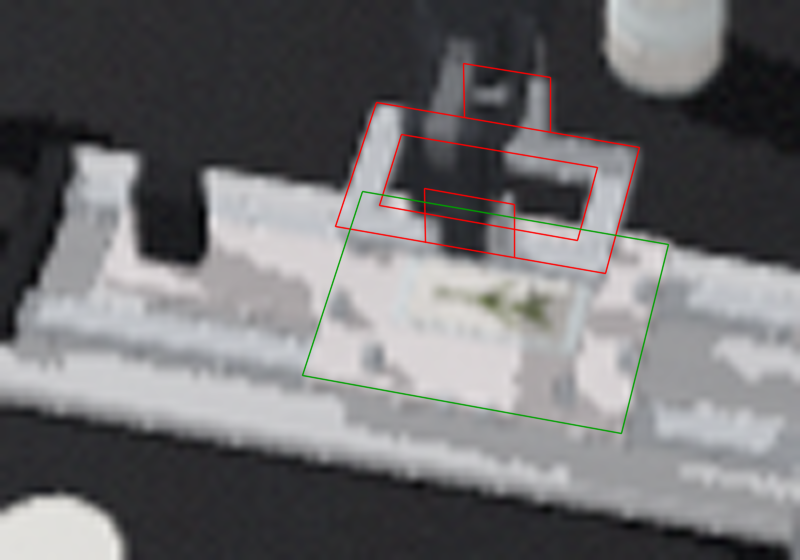

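View pics/ov0.png

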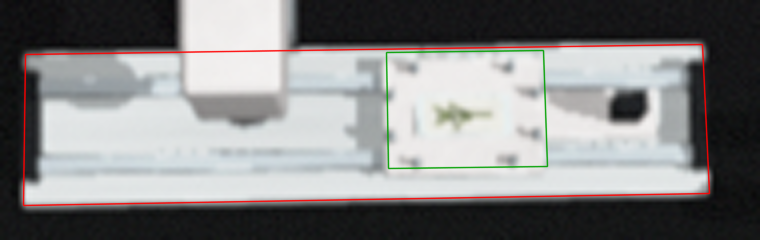

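Scene fit: the red frame model matches the held frame to about 1–2 mm. Top fit: the rail model (red) fits, but the green deck box sits about 1 px too far up. My edge heights ignored the visible side faces. I'll refit with silhouette edges on the rail and a dark-box fit on the handle.

```bash
python3 - <<'E'
from ov import *
import fit
I0={c:np.load(c+"0.npy") for c in("top","scene")}; I1={c:np.load(c+"1.npy") for c in I0}
def L(x,z): return [(np.array([x,-240,z])/1e3,np.array([x,240,z])/1e3)]
ys={}
for c,e in (("top",L(-55,0)+L(55,12)),("scene",L(-55,12)+L(55,0))):
    for yw in(.02,.03):print("rail",c,edgefit(I0,e,lambda p:(p[0],.036,0,p[1]),[.629,yw],[.003,.01],(c,)))
H=[box(-8,8,-12,12,-40,0)]
R={"top":(162,180,356,379),"scene":(211,226,266,286)}
def obs(im,roi):
    g=im[roi[0]:roi[1],roi[2]:roi[3]].astype(float).mean(2); lo=np.percentile(g,2); return np.clip((130-g)/(130-lo),0,1)
for cs in(("top",),("scene",),("top","scene")):
    O={c:obs(I0[c],R[c]) for c in cs}
    f=lambda p:sum(np.abs(mask(c,H,(p[0],p[1],.072,.026),R[c])-O[c]).sum() for c in cs)
    x0=np.array([.632,-.146]); r=minimize(f,x0,method="Nelder-Mead",options=dict(initial_simplex=x0+np.array([[0,0],[-.005,0],[0,.005]])))
    print("handle",cs,r.x,r.x+[-.115*-np.sin(.026)*-1,.115],r.fun,O[cs[0]].sum())
# specimen glass outline z=36 and frame now, head lens
for c in("top","scene"): print("spec",c,edgefit(I0,rect(15,33,36),lambda p:(p[0],p[1],0,.026),[.630,-.031],[.003,.003],(c,)))
E
```

```text
rail top (array([0.6290912 , 0.04582254]), np.float64(-11.151359558105469))
rail top (array([0.62902866, 0.04552261]), np.float64(-11.1513032913208))
rail scene (array([0.63021069, 0.0280596 ]), np.float64(-10.456790924072266))
rail scene (array([0.63021069, 0.0280596 ]), np.float64(-10.456790924072266))
handle ('top',) [ 0.63185448 -0.14747323] [ 0.62886482 -0.03247323] 37.92653379487967 48.90091718551248
handle ('scene',) [ 0.6331491  -0.14949737] [ 0.63015944 -0.03449737] 25.87683358510135 93.36744602018653
handle ('top', 'scene') [ 0.6332822  -0.14819061] [ 0.63029253 -0.03319061] 64.8480392924409 48.90091718551248
spec top (array([ 0.63962903, -0.04342068]), np.float64(-7.508117198944092))
spec scene (array([ 0.61291312, -0.01249025]), np.float64(-12.821227073669434))
```

The estimates agree on a deck centre near (0.631, -0.033) and yaw of about 1.5°. I'm lowering with a force stop, and the final height will show whether the frame seated.

```bash
python3 - <<'E'
from h import *
P=lambda s:print(s,np.round(robot.current_tool_pos(),4),np.round(robot.current_contact_force(),1),round(robot.current_time_s(),2))
robot.line_to([.631,-.0332,.08],velocity=.1); P("above")
s=robot.line_to([.631,-.0332,.0565],velocity=.025,f_stop=5); robot.pause(.2);P(s)
E
```

```text
above [ 0.6308 -0.0332  0.0796] [ 0.1 -0.2 -1. ] 10.26
True [ 0.6307 -0.0333  0.0587] [-1.4  0.2  5.6] 11.25
```

```bash
python3 - <<'E'
from ov import *
P=lambda s:print(s,np.round(robot.current_tool_pos(),4),np.round(robot.current_contact_force(),1),round(robot.current_time_s(),2))
fingers.gripper_to(1.0); P("open")
robot.line_to([.631,-.0332,.13],velocity=.12)
robot.line_to([.633,-.148,.13],velocity=.15); robot.pause(.1); P("over handle")
I={}
for c in("top","scene"): I[c]=vision.grab_frame(c); np.save(c+"2.npy",I[c])
overlay(I["scene"],"scene",[(FE,(.632,-.0335,.032,.026),(255,0,0))],(190,260,255,355),8,"ov2.png")
overlay(I["top"],"top",[],(145,205,210,400),4,"ov2t.png")
E
```

```text
open [ 0.6293 -0.0336  0.057 ] [-0.4 -0.3  0. ] 11.67
over handle [ 0.6331 -0.1456  0.1302] [0.3 0.2 0.2] 13.44
```

View pics/ov2.png

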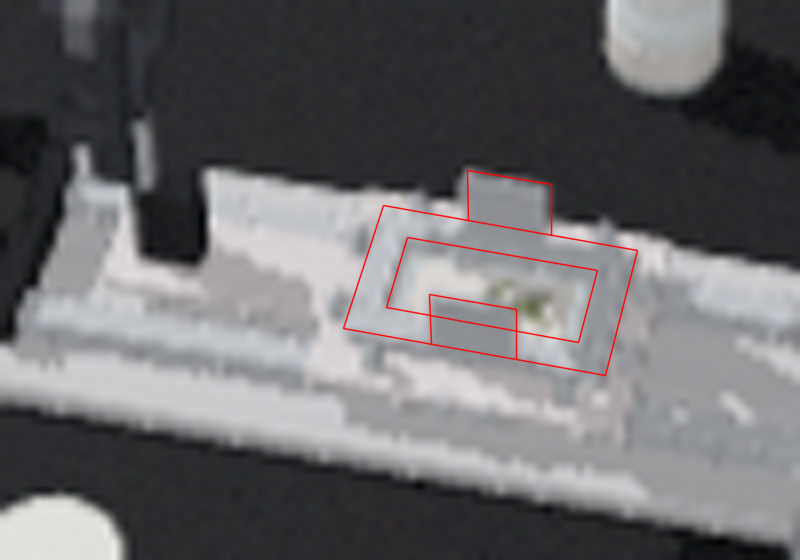

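The frame sits flat between the pins: the model at deck height overlays it, including the tabs at (510,205) and (473,325). Next is the handle grip.

```bash
python3 - <<'E'
from h import *
P=lambda s:print(s,np.round(robot.current_tool_pos(),4),np.round(robot.current_contact_force(),1),round(robot.current_time_s(),2))
o=[180,0,91.5]
robot.line_to([.634,-.148,.1],o,velocity=.1)
print(robot.line_to([.634,-.148,.056],velocity=.06,f_stop=6)); P("down")
fingers.gripper_to(0.0,40); robot.pause(.2); P("grip"); print(robot.current_finger_gap())
E
```

```text
False
down [ 0.6344 -0.1479  0.0563] [-0.3  0.  -0.3] 14.88
grip [ 0.6347 -0.148   0.0563] [ 3.1 -0.1 -0.8] 15.71
0.18079747636398466
```

```bash
python3 - <<'E'
from h import *
yaw=.027; s=np.array([-np.sin(yaw),np.cos(yaw),0]); n=np.array([np.cos(yaw),np.sin(yaw),0])
t0=np.array([.634,-.148,.056]); off=.0003; trav=0
for i in range(6):
    trav+=.018
    hit=robot.line_to(t0+s*trav+n*off,velocity=.06,f_stop=12); robot.pause(.05)
    f=np.array(robot.current_contact_force()); p=np.array(robot.current_tool_pos())
    print(round(trav,3),hit,"along %.4f lat %.4f off %.4f"%((p-t0)@s,(p-t0)@n,off),"Fs %.1f Fn %.1f Fz %.1f"%(f@s,f@n,f[2]))
    if hit: break
    off+=.00008*(f@n)
print(robot.current_time_s())
E
```

```text
0.018 False along 0.0192 lat 0.0007 off 0.0003 Fs 0.2 Fn 2.6 Fz 0.5
0.036 False along 0.0369 lat 0.0007 off 0.0005 Fs 1.1 Fn 2.7 Fz 2.2
0.054 False along 0.0549 lat 0.0007 off 0.0007 Fs 0.9 Fn 1.3 Fz 3.9
0.072 False along 0.0721 lat 0.0007 off 0.0008 Fs 0.3 Fn 0.6 Fz 4.6
0.09 False along 0.0896 lat 0.0007 off 0.0009 Fs 0.8 Fn 0.0 Fz 5.6
0.108 False along 0.1075 lat 0.0007 off 0.0009 Fs 0.3 Fn 0.3 Fz 5.6
18.7083
```

```bash
python3 - <<'E'
from h import *
yaw=.027; s=np.array([-np.sin(yaw),np.cos(yaw),0]); n=np.array([np.cos(yaw),np.sin(yaw),0])
t0=np.array([.634,-.148,.056]); trav=.108
for i in range(40):
    trav+=.0015
    robot.line_to(t0+s*trav+n*.0009,velocity=.03)
    f=np.array(robot.current_contact_force()); p=np.array(robot.current_tool_pos())
    print("%.4f along %.4f Fs %.1f Fn %.1f Fz %.1f"%(trav,(p-t0)@s,f@s,f@n,f[2]))
    if f@s<-3: break
print(robot.current_time_s())
E
```

```text
0.1095 along 0.1082 Fs 0.7 Fn -0.6 Fz 6.2
0.1110 along 0.1095 Fs -0.8 Fn -0.6 Fz 6.8
0.1125 along 0.1110 Fs -0.2 Fn 0.2 Fz 5.9
0.1140 along 0.1125 Fs -0.1 Fn -0.1 Fz 6.4
0.1155 along 0.1139 Fs -1.0 Fn -0.7 Fz 7.0
0.1170 along 0.1154 Fs -0.5 Fn -0.2 Fz 6.5
0.1185 along 0.1170 Fs -0.6 Fn -1.8 Fz 6.2
0.1200 along 0.1184 Fs -0.0 Fn 0.3 Fz 5.5
0.1215 along 0.1199 Fs -0.7 Fn -0.5 Fz 6.0
0.1230 along 0.1214 Fs 0.6 Fn 0.1 Fz 6.2
0.1245 along 0.1229 Fs -0.2 Fn -0.4 Fz 6.5
0.1260 along 0.1244 Fs -0.2 Fn -0.9 Fz 6.7
0.1275 along 0.1260 Fs -0.3 Fn 0.3 Fz 6.1
0.1290 along 0.1274 Fs -1.7 Fn -0.5 Fz 7.3
0.1305 along 0.1290 Fs -0.1 Fn -0.2 Fz 6.6
0.1320 along 0.1304 Fs -1.0 Fn 0.8 Fz 6.1
0.1335 along 0.1319 Fs -0.2 Fn -0.9 Fz 5.2
0.1350 along 0.1328 Fs -0.8 Fn -1.4 Fz 6.8
0.1365 along 0.1330 Fs -2.9 Fn -1.6 Fz 7.4
0.1380 along 0.1332 Fs -4.8 Fn -1.3 Fz 8.0
23.7083
```

Rib contact is at 0.1328 m of travel, so home should be near 0.1458. I'm continuing in small steps until it clicks.

```bash
python3 - <<'E'
from h import *
yaw=.027; s=np.array([-np.sin(yaw),np.cos(yaw),0]); n=np.array([np.cos(yaw),np.sin(yaw),0])
t0=np.array([.634,-.148,.056]); trav=.138
def rd(k):
    f=np.array(robot.current_contact_force()); p=np.array(robot.current_tool_pos()); a=(p-t0)@s
    print("%s %.4f along %.4f Fs %.1f Fn %.1f Fz %.1f"%(k,trav,a,f@s,f@n,f[2])); return a,f@s
for i in range(16):
    trav+=.001
    robot.line_to(t0+s*trav+n*.0009,velocity=.02); a,f=rd("")
    if a>.1405: break
robot.pause(.3); rd("settle"); print(robot.current_time_s())
E
```

```text
0.1390 along 0.1334 Fs -5.1 Fn -1.5 Fz 8.5
 0.1400 along 0.1334 Fs -5.4 Fn -2.3 Fz 8.7
 0.1410 along 0.1335 Fs -7.0 Fn -1.5 Fz 8.6
 0.1420 along 0.1336 Fs -8.5 Fn -2.0 Fz 8.9
 0.1430 along 0.1336 Fs -9.1 Fn -2.0 Fz 9.6
 0.1440 along 0.1337 Fs -10.1 Fn -1.7 Fz 10.7
 0.1450 along 0.1338 Fs -11.7 Fn -2.0 Fz 9.8
 0.1460 along 0.1338 Fs -11.9 Fn -2.5 Fz 10.1
 0.1470 along 0.1339 Fs -13.1 Fn -3.5 Fz 11.0
 0.1480 along 0.1339 Fs -14.8 Fn -2.7 Fz 11.2
 0.1490 along 0.1429 Fs -1.6 Fn 0.7 Fz 6.7
settle 0.1490 along 0.1461 Fs -0.8 Fn -0.5 Fz 6.3
26.7583
```

```bash
python3 - <<'E'
from ov import *
yaw=.027; s=np.array([-np.sin(yaw),np.cos(yaw),0]); n=np.array([np.cos(yaw),np.sin(yaw),0])
t0=np.array([.634,-.148,.056])
for c in(.1470,.1463):
    robot.line_to(t0+s*c+n*.0009,velocity=.02); robot.pause(.4)
    f=np.array(robot.current_contact_force()); p=np.array(robot.current_tool_pos())
    print("%.4f along %.4f Fs %.1f Fn %.1f Fz %.1f"%(c,(p-t0)@s,f@s,f@n,f[2]),robot.current_finger_gap())
I={c:vision.grab_frame(c) for c in("top","scene")}
for c in I: np.save(c+"3.npy",I[c])
d=np.array([.632,-.0335,.032])+s*.1461
overlay(I["scene"],"scene",[(FE,(*d,.026),(255,0,0))],(170,270,290,430),5.5,"ov3.png")
print(d,robot.current_time_s())
E
```

```text
0.1470 along 0.1448 Fs 0.1 Fn 0.5 Fz 6.7 0.1810428533612799
0.1463 along 0.1447 Fs 0.7 Fn 0.4 Fz 6.3 0.17863079074536675
[0.62805578 0.11254675 0.032     ] 28.1583
```

View pics/ov3.png

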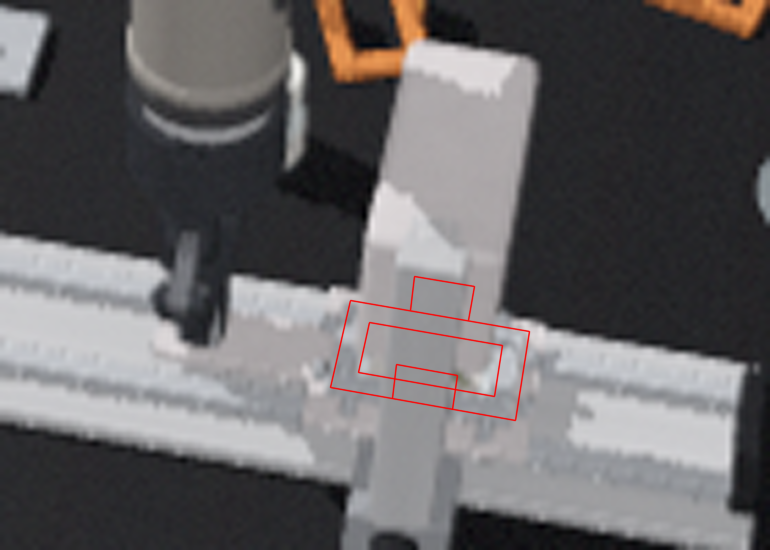

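```bash
python3 - <<'E'
from h import *
yaw=.027; s=np.array([-np.sin(yaw),np.cos(yaw),0]); n=np.array([np.cos(yaw),np.sin(yaw),0])
t0=np.array([.634,-.148,.056])
for c in(.1470,.1478,.1486,.1494,.1502,.1510):
    robot.line_to(t0+s*c+n*.0009,velocity=.02); robot.pause(.4)
    f=np.mean([robot.current_contact_force() for _ in range(1)],0); p=np.array(robot.current_tool_pos()); a=(p-t0)@s
    print("%.4f along %.4f Fs %.1f Fn %.1f Fz %.1f"%(c,a,f@s,f@n,f[2]))
    if a>.1457 or f@s<-4: break
print(robot.current_time_s())
E
```

```text
0.1470 along 0.1449 Fs 0.5 Fn -0.3 Fz 6.5
0.1478 along 0.1454 Fs 0.2 Fn -1.4 Fz 5.7
0.1486 along 0.1461 Fs -1.3 Fn -0.0 Fz 5.0
30.1083
```

```bash
python3 - <<'E'
from h import *
robot.pause(.5); print(np.round(robot.current_tool_pos(),4),np.abs(robot.current_dq()).max(),robot.current_finger_gap(),np.round(robot.current_contact_force(),1))
workorder.close_job(); print(robot.current_time_s())
E
```

```text
[ 0.6308 -0.0019  0.056 ] 0.07333450372024466 0.18409563978312685 [-1.  -0.5  5.3]
the job is handed in; nothing more can be done
the job is handed in; nothing more can be done
```

The steel frame is on the carriage between its pins. The carriage has clicked into the detent under the head, with the gripper still holding the handle, and the job is handed in (clock about 31 s of the 69 s allowed).

- **Frame:** I lifted it by its two tabs and lowered it until it touched at deck height. After release, the scene picture matched the frame lying flat at deck height between the pins.
- **Slide and click:** The rib met the ball at 132.8 mm of travel, so home should be near 146 mm. Resistance rose to about 15 N, and the carriage then snapped into the notch.
- **Overshoot check:** I eased the push and the handle fell back to 144.7 mm, so I brought it forward again to 146.1 mm. It stayed well short of the second rib's crest.
- **Final state:** The arm was practically still at hand-in, with about 1 N along the rail and the handle still gripped.

Three things did not agree or were not fully checked:
- **Click force:** The peak of about 15 N was above the stated 5–8 N jump, though the position matched the expected click.
- **Vertical force:** A steady reading of about 5–6 N on the tool remained while gripping. I did not find its cause.
- **Frame under the head:** The head's column hides most of the frame in the last picture. Its visible parts had moved with the carriage as expected.

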